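Stow a cheese and walk the sticky shutter home

ROBOT

A 7-joint arm with a two-finger parallel gripper is mounted at the origin on the work surface. World frame = base frame: x ahead of the robot, y to its left, z up, the work surface at z = 0. Lengths are in mm, angles in rad, forces in N, time in s.
With the tool pointing down it reaches from about 400 to 900 mm from the base axis. Payload 5.6 kg.
Tool frame: the origin (TCP) lies midway between the tips of the shut fingers; the grasp point (between the pads) lies 19 mm behind it; x points along the fingers, y is the direction in which the jaws open and shut, and the axes are right-handed (so a half turn about x gives the same grasp; the last joint's range is limited). The gripper opens to 92 mm and grips with 3 to 60 N. Pads are 20 mm wide; open, the fingers measure 128 mm over their backs; the gripper's body (75 mm by 189 mm) begins 69 mm behind the grasp point.
Start: joints at [1.131, 0.468, -0.012, 1.603, 0.006, 1.071, -0.056], TCP at [251.165, -599.521, 214.592] pointing down, gripper open.
Joint ranges: [-2.53, 2.53], [-0.31, 2.02], [-1.57, 1.55], [0.28, 2.44], [-1.29, 4.43], [0.15, 1.84], [-2.92, 2.92]. Speed limits (rad/s): [2.57, 2.57, 3.14, 3.14, 3.14, 3.14, 3.14].

INTERFACE

Orientations are given as a rotation vector (axis times angle).
In Python, from cell import robot, grip, kin, viewer gives the robot as it stands. Calls block until the motion is done:
- robot.movep(position, orientation): joint-space move of the TCP to a pose.
- robot.servo_line(position, feed=150, rotation=None): straight line of the TCP; rotation=None keeps the orientation; feed is the mean speed in mm/s.
- robot.goto_joints(angles): joint-space move.
- grip(opening, newtons=None): opening from 0.0 (shut) to 1.0 (fully open); newtons is the grip in N (None keeps the last); returns when the fingers have stopped.
- robot.hold(seconds).
- kin.ik(position, orientation): joint angles nearest the present ones, or None.
- robot.observe(): the state.
- viewer.read_camera(name): name is "scene" or "top"; returns the picture (420x560x3 uint8, red, green, blue); there is no depth.
- viewer.camera_info(name): a dict with "camera_matrix" (3x3 intrinsics, pixels), "k1" (the pictures are not rectified: a ray, as slopes to the right and down, at radius r is drawn at 1 + k1 r^2 times it, then the intrinsics apply), "R" (3x3) and "t" (3): a world point X has camera coordinates R X + t. Camera axes: x right, y down, z forward; pixel columns grow to the right and rows downward; lengths in mm; the calibration is good to about 2 mm. A picture is of the moment at which its call begins. camera_info takes no time and is no camera call.
A pose or a line that the arm cannot do raises robot.IKError and nothing moves.
- robot.job_done(): hands the job in, once; it reports no verdict.
Trained networks look in the newest picture that a camera, given by its name, has taken for a name from the list of things; names that differ only in an ending like _2 or _b are one class to them, and where a whole thing is asked for, a point or a joint stands for the part that bears it (a point fixed in the world has none). Each returns a list of dicts, best first, with "confidence" (0 to 1); they miss things now and then, are a little off and sometimes report something else, mostly with a low value. They report only what shows in the picture. A call takes as long as a camera call. They do not tell look-alikes from the thing itself.
- viewer.silhouettes(name, camera): "mask" (420x560 bool, what is visible of it).
- viewer.pinpoint(name, camera): "at" ([x, y, z] in mm, in the coordinates of the camera as it stood for that picture, good to about 4 mm: a listed point, or the origin of a listed thing).
The state is a dict: "t": time; "joints": joint angles; "joint_velocities": joint speeds; "joint_torque": joint torques, N m; "tcp_pos": TCP position; "tcp_rot": TCP orientation; "contact_force": force on the tool from outside, world axes, zero at the start; "wrist_torque": the same for the moment, N m; "grip_width": opening from 0.0 (shut) to 1.0 (fully open).
Only numpy, scipy, OpenCV 4.12 (cv2) and the standard library are available. Lean on these libraries where they do the work, as an engineer would, in place of code of your own. Each camera call takes 0.05 s, during which the arm holds its last target.

TASK

Put the small yellow cheese from the table flat into the free part of the open well of the wooden cheese case, next to the red one, and let go of it. Then shut the case by sliding its green shutter away from you, fully home at both ends against the far wall: it sticks and jams askew in its tracks, so push its left and right pegs by turns, gently, and never force a jammed end (stay well below 35 N). Leave the red cheese, the two jars and the cup where they stand.

Things in the scene. Friction and masses are not known exactly. Their poses are not given: they have to be found in the camera images.
- case: Wooden counter case, fixed, 210 (x) by 385 (y) by 83 mm high; origin: centre of its underside; +x is the way the shutter closes (away from the robot), +y its left. CASE FRAME in mm: deck at z = 62 over x -95 to 4. Side tracks: walls at |y| = 172.5; from |y| = 160 outwards a lip, top z = 78, keeps the shutter down.
- well (a point): Centre of the well's floor, at x 42, y 0, z 10 mm in the case frame. The well is open above: x 4 to 80, y -135 to 135, 52 mm deep below the deck.
- serving_board (a point): Centre of the top of the fixed pale serving board with a straw mat: x -105 to -12, |y| below 85, top z = 83 (case frame, mm). The shutter passes beneath it, so only the shutter's two ends can be reached.
- stop (a point): Middle of the inner face of the case's far wall (x = 87, case frame, mm; wall top z = 78), against which the shutter shuts.
- shutter: Green slatted board lying loose in the tracks, 88 (x) by 340 (y) by 8 mm, 0.28 to 0.46 kg; origin: centre of its underside, at z = 62 (case frame, mm). 5 mm of sideways play lets it turn 0.057 rad either way. Pushed at one peg it pivots about its other end at 2 to 5 N; that peg gains up to 40 mm, then its corners jam and force rises steeply. Pushing the other peg frees it, at 5 to 17 N depending on how hard it was jammed.
- left_peg (a point): Middle of the shutter's left (+y) peg: an upright round wooden peg, 16 mm diameter, 36 mm tall, at y = 132 on the shutter's top, this point 26 mm above the shutter's underside. Peg top at z = 106 (case frame, mm). Starts at about x = -47 to -38; shut, it is at x = 43.
- right_peg (a point): The same for the right (-y) peg, at y = -132. Shut: at x = 43 in the case's frame.
- cheese: The small yellow cheese to be stowed: a round upright drum, 56 mm diameter, 40 mm high, about 0.11 kg, with a white paper disc on top; origin at the centre of its underside. It stands on the table to the left or right of the case.
- neighbour: The red cheese that already stands in the well, in its right (-y) half, same size (56 mm diameter, 40 mm high), origin at the centre of its underside. Leave it there.
- honey: Amber honey jar, 60 mm diameter, 85 mm high, standing on the table on the other side of the case from the yellow cheese; origin at the centre of its underside. Leave alone.
- cup: Terracotta cup, 68 mm diameter, 75 mm high, on the right of the case, further out than the cheese or honey there; origin under its centre. Leave alone.
- jam: Jam jar with red lid, 64 mm diameter, 90 mm high, on the left of the case, further out than the cheese or honey there; origin under its centre. Leave alone.
Things that resemble listed ones, but are neither listed nor needed, are in the scene too. What is shaped like the cheese but grey, pink or purple is not meant.

How it is judged (in metres and radians):
On the way:
1. the yellow cheese stands flat in the well, let go (x of cheese in the frame of case between 0.02 and 0.065 m and y of cheese in the frame of case between -0.115 and 0.115 m and z of cheese in the frame of case below 0.014 m and angle between cheese's own z axis and vertical below 0.1 rad and contact force between the fingers and cheese below 0.1 N), for 0.2 s.
At the end, for the whole second after the job is handed in: Both pegs of the shutter are within 4 mm of the shut position (x = 43 mm in the case's frame), so that the shutter is home at both ends; the yellow cheese stands upright on the floor of the well (centre x 20 to 65 mm, |y| below 115 mm, within 4 mm of the floor), released; all at rest (all of step 1 and x of each of left_peg, right_peg in the frame of case above 0.039 m and linear speed of each of shutter, cheese below 0.01 m/s); the robot touches nothing.
It fails at once if the shutter is forced: more than 35 N between gripper and shutter (contact force between any of the fingers, the arm and shutter above 35 N).
It fails at once if a bystander is moved by more than 25 mm (distance of any of neighbour, honey, cup, jam from where it was at the start of the episode above 0.025 m).
It also fails if it takes over 72 s, if anything falls off the work surface, if the arm or the gripper's body presses on something with over 40 N, if the wrist force passes 120 N, or if a joint passes its speed limit or range.

## Working session

There is one attempt and no reset: what is moved stays moved. The work goes in short steps, each a Python script; the robot and the scene stay as the last script left them, time stands still between calls to the robot, and variables do not carry over. Pictures are saved under pics/ and viewed, and the job is handed in when it is done.

```bash
ls; mkdir -p pics
cat > h.py <<'E'
import numpy as np, cv2
from cell import robot, grip, kin, viewer
def save(cam,name):
    im=viewer.read_camera(cam); cv2.imwrite('pics/'+name,im[:,:,::-1]); return im
def towld(cam,p):
    c=viewer.camera_info(cam); R=np.array(c['R']);t=np.array(c['t']); return R.T@(np.array(p)-t)
def proj(cam,X):
    c=viewer.camera_info(cam); R=np.array(c['R']);t=np.array(c['t']);K=np.array(c['camera_matrix'])
    p=R@np.array(X,float)+t; s=p[:2]/p[2]; s=s*(1+c['k1']*(s@s)); return K[:2,:2]@s+K[:2,2]
def pix2w(cam,uv,z):
    c=viewer.camera_info(cam); R=np.array(c['R']);t=np.array(c['t']);K=np.array(c['camera_matrix'],float)
    s=cv2.undistortPoints(np.array([[uv]],float),K,np.array([c['k1'],0,0,0.]))[0,0]
    d=R.T@np.array([s[0],s[1],1]); o=-R.T@t; return o+d*(z-o[2])/d[2]
E
python3 - <<'E'
from h import *
for c in('scene','top'):
    save(c,c+'0.png')
    for n in ['case','well','serving_board','stop','shutter','left_peg','right_peg','cheese','neighbour','honey','cup','jam']:
        for d in viewer.pinpoint(n,c)[:3]:
            print(c,n,round(d['confidence'],2),towld(c,d['at']).round(1))
print(robot.observe())
E
```

```text
pics
scene case 0.85 [577.5  28.6  -1. ]
scene case 0.3 [665.4  44.1  67.9]
scene well 0.59 [617.7  37.7  14.3]
scene well 0.47 [ 6.126e+02 -3.538e+02  2.000e-01]
scene serving_board 0.59 [525.2  23.   82.2]
scene stop 0.76 [665.1  46.   71.8]
scene stop 0.23 [518.6 154.6  88.7]
scene shutter 0.66 [537.5  25.4  67.1]
scene left_peg 0.88 [518.9 153.4  85. ]
scene right_peg 0.84 [ 558.  -104.6   89.7]
scene right_peg 0.52 [629.6 -22.7  11.4]
scene cheese 0.78 [ 478.2 -268.1    4.3]
scene cheese 0.61 [ 472.6 -382.6   -3.2]
scene cheese 0.6 [ 378.9 -306.2    1.4]
scene neighbour 0.49 [631.4 -23.6  11.2]
scene honey 0.88 [439.7 386.2   4.1]
scene honey 0.19 [634.8 -23.5   9.3]
scene cup 0.96 [ 612.6 -357.4   -0.7]
top case 0.8 [575.5  31.   -2. ]
top case 0.63 [537.8  25.6  59.7]
top well 0.67 [618.2  32.8  10.6]
top serving_board 0.63 [520.8  18.7  79.5]
top serving_board 0.46 [618.7  35.5  10.8]
top serving_board 0.24 [576.5  31.2  -2. ]
top stop 0.85 [666.5  43.   73.6]
top shutter 0.62 [538.4  24.   58.6]
top left_peg 0.7 [515.9 153.2  85.6]
top cheese 0.87 [ 475.1 -380.5    2.8]
top 
[... 313 characters left out ...]
: array([ 1.13099794,  0.46746316, -0.01163131,  1.60271336,  0.00595242,
        1.0714044 , -0.05628292]), 'joint_velocities': array([-3.58789520e-05,  6.49239781e-04,  5.67057548e-04,  9.25078051e-04,
       -1.41847439e-03,  1.84999535e-03, -2.03333561e-04]), 'joint_torque': array([-4.09176409e-04, -5.20395327e+01, -1.27264942e-02, -2.44044453e+01,
       -5.67335892e-02,  1.14462379e-02,  5.38740244e-05]), 'tcp_pos': array([ 251.1939459 , -599.50087754,  214.61074005]), 'tcp_rot': array([ 2.0035937 ,  0.40271195, -2.00353886]), 'contact_force': array([-0.862674  ,  0.96479419, -0.32051325]), 'wrist_torque': array([-0.02026212,  0.00470278,  0.04341105]), 'grip_width': 0.997764561647044}
```

View images.

View pics/scene0.png

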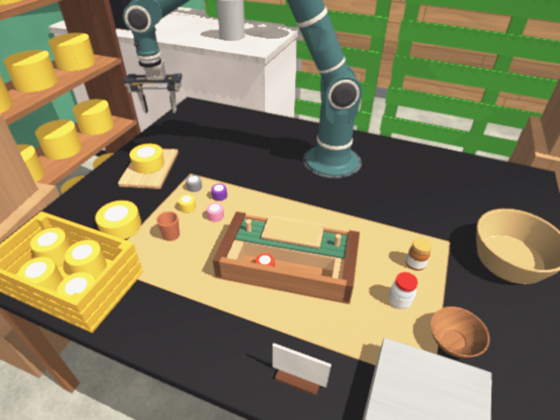

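View pics/top0.png

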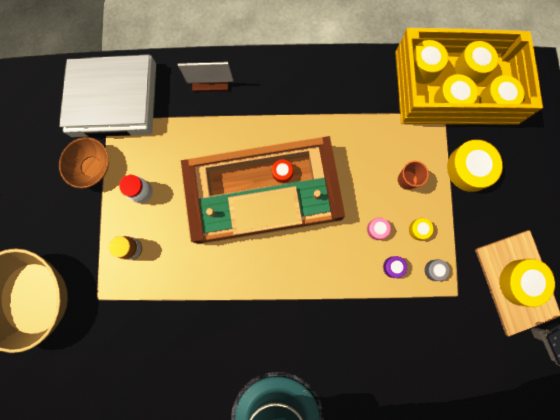

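Run:
```python
from h import *
for c in('scene','top'):
    for n,X in dict(yel=[478,-270,40],l=[517,153,98],r=[558,-105,98],red=[631,-23,50],c2=[475,-381,40],c3=[379,-308,40],stop=[666,44,78]).items(): print(c,n,proj(c,X).round(0))
a,l,r=[np.array(v) for v in([576,30.],[517.5,153.3],[557.5,-104.8])]
```

```text
scene yel [214. 207.]
scene l [337. 237.]
scene r [248. 223.]
scene red [264. 259.]
scene c2 [186. 199.]
scene c3 [218. 188.]
scene stop [282. 268.]
top yel [380. 227.]
top l [210. 211.]
top r [316. 193.]
top red [282. 169.]
top c2 [423. 228.]
top c3 [397. 266.]
top stop [256. 153.]
```

Run:
```python
from h import *
im=cv2.imread('pics/top0.png'); cv2.imwrite('pics/top0z.png',cv2.resize(im[125:255,170:355],None,fx=4.3,fy=4.3,interpolation=cv2.INTER_CUBIC))
im=cv2.imread('pics/scene0.png'); cv2.imwrite('pics/scene0z.png',cv2.resize(im[205:305,205:370],None,fx=4.8,fy=4.8,interpolation=cv2.INTER_CUBIC))
# white disc centroids
import itertools
for cam,f,box in(('top','pics/top0.png',(365,210,470,295)),('scene','pics/scene0.png',(175,165,240,230))):
    im=cv2.imread(f);x0,y0,x1,y1=box;s=im[y0:y1,x0:x1];hsv=cv2.cvtColor(s,cv2.COLOR_BGR2HSV)
    m=((hsv[...,1]<70)&(hsv[...,2]>150)).astype(np.uint8)
    n,l,st,ce=cv2.connectedComponentsWithStats(m)
    for i in range(1,n):
        if st[i,4]>15: uv=ce[i]+[x0,y0]; print(cam,uv.round(1),st[i,4],pix2w(cam,uv,40).round(1))
    
R=cv2.Rodrigues(np.array([ 2.0035937 ,  0.40271195, -2.00353886]))[0];print(R.round(2))
```

```text
top [379.9 227.7] 134 [ 476.4 -269.4   40. ]
top [422.9 228. ] 103 [ 473.9 -380.3   40. ]
top [396.6 266.6] 124 [ 377.4 -307.4   40. ]
top [437.8 269.8] 257 [ 367.  -412.6   40. ]
scene [193.2 179.5] 120 [ 371.7 -413.    40. ]
scene [218.2 186.9] 63 [ 375.5 -309.1   40. ]
scene [185.9 198.6] 48 [ 474.5 -379.9   40. ]
scene [214.7 207.5] 126 [ 477.7 -267.3   40. ]
[[ 0.    0.39 -0.92]
 [-0.   -0.92 -0.39]
 [-1.    0.   -0.  ]]
```

View pics/top0z.png

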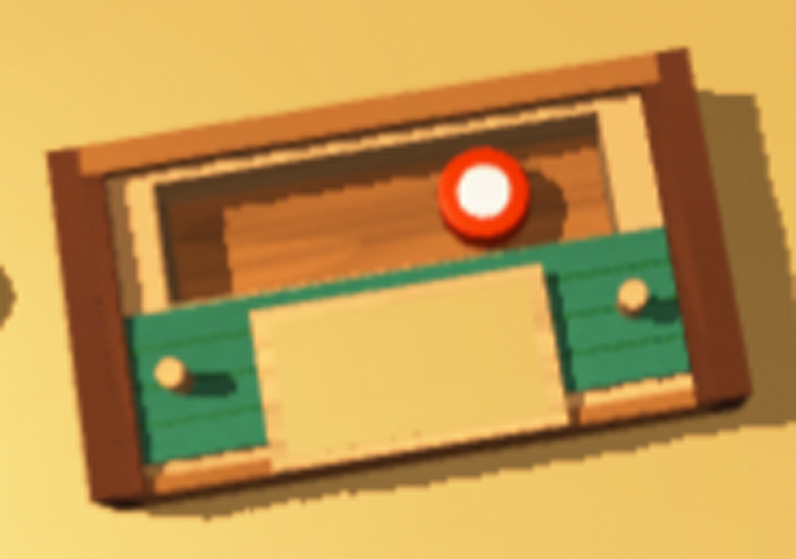

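View pics/scene0z.png

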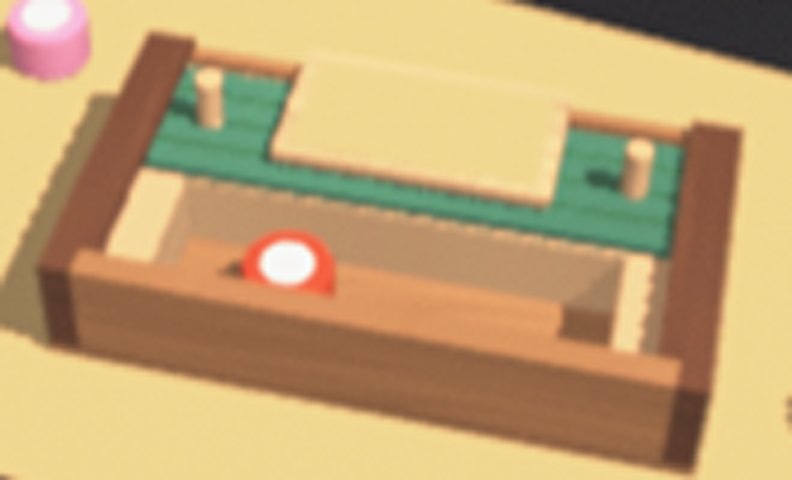

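Run:
```python
from h import *
from scipy.optimize import least_squares
top={(105,192.5):(49,151),(105,-192.5):(688,47),(-105,192.5):(92,502),(-105,-192.5):(750,398)}
sc={(-105,-192.5):(152,32),(105,-192.5):(39,270),(-105,192.5):(743,128),(105,192.5):(709,388)}
obs=[]
for k,(u,v) in top.items():
    uv=(170+(u+.5)/4.3-.5,125+(v+.5)/4.3-.5); obs.append(('top',k,np.array(uv)))
for k,(u,v) in sc.items():
    uv=(205+(u+.5)/4.8-.5,205+(v+.5)/4.8-.5); obs.append(('scene',k,np.array(uv)))
def w(p,x,y,z): c,s=np.cos(p[2]),np.sin(p[2]); return [p[0]+c*x-s*y,p[1]+s*x+c*y,z]
def sol(cams,z):
    f=lambda p:np.concatenate([proj(c,w(p,*k,z))-uv for c,k,uv in obs if c in cams])
    r=least_squares(f,[576,30,.15]);return r.x.round(3),r.fun.round(1)
for z in (78,83):
    for cams in(['top'],['scene'],['top','scene']): print(z,*sol(cams,z))
p,_=sol(['top','scene'],78)
c,s=np.cos(p[2]),np.sin(p[2]);Rm=np.array([[c,s],[-s,c]])
for n,q in dict(l=[517.4,153.3],r=[557.7,-104.8],red=[631,-22.5],stop=[666,44],well=[618,35],board=[523,21]).items(): print(n,(Rm@(np.array(q)-p[:2])).round(1))
for cam,u,v,n in (('top',172,370,'l'),('top',632,292,'r'),('top',485,190,'red')):
    z=50 if n=='red' else 106
    q=pix2w(cam,(170+u/4.3,125+v/4.3),z); print(n,q.round(1),(Rm@(q[:2]-p[:2])).round(1))
```

```text
78 [5.76527e+02 2.99250e+01 1.46000e-01] [-0.6 -0.   0.4  0.4 -0.7  0.   1.  -0.4]
78 [5.78798e+02 3.16220e+01 1.55000e-01] [-0.9 -0.4 -0.5 -0.8  0.1 -0.3  1.1  0.8]
78 [5.77192e+02 3.05360e+01 1.49000e-01] [-1.  -0.  -0.  -0.1 -0.8 -0.1  0.8 -0.9 -0.6 -1.  -0.6 -1.6  0.1 -0.4
  0.5  0.5]
83 [5.75524e+02 2.96050e+01 1.46000e-01] [-1.  -0.2  0.7  0.1 -1.1  0.2  1.4 -0.3]
83 [5.82905e+02 3.29510e+01 1.54000e-01] [-1.2 -0.7 -1.  -0.8  0.5 -0.4  1.4  1. ]
83 [5.77778e+02 3.07320e+01 1.48000e-01] [-1.5 -0.8  0.1 -0.9 -1.4 -0.5  1.  -1.4 -0.8 -2.1 -0.8 -2.7  0.4 -1.5
  0.8 -0.5]
l [-40.9 130.3]
r [ -39.4 -130.9]
red [ 45.3 -60.4]
stop [89.8  0.1]
well [41.  -1.6]
board [-55.   -1.4]
l [515.  151.8 106. ] [-43.5 129.2]
r [ 555.6 -106.3  106. ] [ -41.6 -132.2]
red [630.3 -24.   50. ] [ 44.4 -61.8]
```

```bash
cat >> h.py <<'E'
P=np.array([577.,30.3,0.149])
def W(x,y,z):
    c,s=np.cos(P[2]),np.sin(P[2]); return np.array([P[0]+c*x-s*y,P[1]+s*x+c*y,z])
def C(q):
    c,s=np.cos(P[2]),np.sin(P[2]); d=np.array(q[:2])-P[:2]; return np.array([c*d[0]+s*d[1],-s*d[0]+c*d[1],q[2]])
def ori(yaw,sg=-1):
    x=np.array([0,0,-1.]);y=sg*np.array([-np.sin(yaw),np.cos(yaw),0]);return cv2.Rodrigues(np.column_stack([x,y,np.cross(x,y)]))[0].ravel()
RO=ori(P[2],-1)
def st():
    o=robot.observe(); return o['t'],o['tcp_pos'].round(1),o['contact_force'].round(1),round(float(o['grip_width']),3)
E
python3 - <<'E'
from h import *
for sg in(-1,1):
    for q in ([474.3,-380,120],[474.3,-380,9],W(43,55,200),W(43,55,19),W(-72,132,80),W(25,132,80),W(-72,-132,80),W(25,-132,80)):
        j=kin.ik(q,ori(P[2],sg)); print(sg,None if j is None else np.round(j,2))
robot.movep([474.3,-380,130],RO); print(st())
save('top','top1.png'); save('scene','scene1.png')
E
```

```text
-1 [ 0.66  0.51 -0.05  1.78  0.03  0.85 -0.83]
-1 [ 0.65  0.67 -0.03  1.83  0.04  0.65 -0.83]
-1 [ 0.17  0.49 -0.5   1.67  0.26  1.05 -1.84]
-1 [ 0.01  0.69 -0.28  1.78  0.28  0.71 -1.85]
-1 [ 0.1   0.5  -0.57  2.02  0.4   0.73 -2.14]
-1 [ 0.04  0.62 -0.5   1.79  0.39  0.83 -2.07]
-1 [ 0.35  0.48 -0.25  1.97  0.18  0.71 -1.43]
-1 [ 0.26  0.6  -0.22  1.74  0.17  0.82 -1.46]
1 [ 1.1   0.61 -0.66  1.75  0.45  0.93  1.98]
1 [ 1.05  0.76 -0.59  1.8   0.59  0.76  1.87]
1 [ 0.39  0.58 -0.83  1.66  0.47  1.11  1.15]
1 [ 0.36  0.84 -0.8   1.76  0.77  0.88  0.93]
1 [ 0.35  0.63 -0.91  2.    0.67  0.84  0.77]
1 [ 0.24  0.72 -0.79  1.78  0.63  0.92  0.89]
1 [ 0.67  0.57 -0.66  1.95  0.49  0.79  1.45]
1 [ 0.58  0.71 -0.67  1.72  0.54  0.91  1.4 ]
(2.5333, array([ 473.6, -381.7,  130.4]), array([-0.3, -0.1,  0.6]), 1.001)
```

View pics/scene1.png

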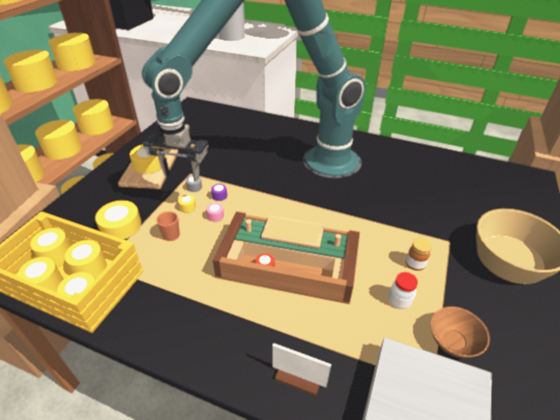

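The gripper (fingertips around pixel 195,180) hangs above the yellow cheese at (187,204); the pink (215,212), purple (219,192) and grey (194,184) ones are clear of the jaws.

Run:
```python
from h import *
print(proj('scene',robot.observe()['tcp_pos']), proj('top',robot.observe()['tcp_pos']))
robot.servo_line([474.3,-380,9],feed=120); print(st())
grip(0.0,15); print(st())
robot.servo_line([474.3,-380,150],feed=200); print(st())
save('top','top2.png');i=save('scene','scene2.png'); cv2.imwrite('pics/scene2z.png',cv2.resize(i[110:260,120:280,::-1],None,fx=4,fy=4))
```

```text
[181.42532939 176.76760808] [435.93165235 223.92112937]
(3.7917, array([ 474.8, -380.4,    9.8]), array([0.6, 0.3, 0.2]), 0.997)
(4.425, array([ 474.4, -380. ,    9.1]), array([-1.6,  0.5,  1.7]), 0.597)
(5.2833, array([ 473.5, -379.5,  148.8]), array([ 0.2,  0. , -1.2]), 0.604)
```

View pics/scene2z.png

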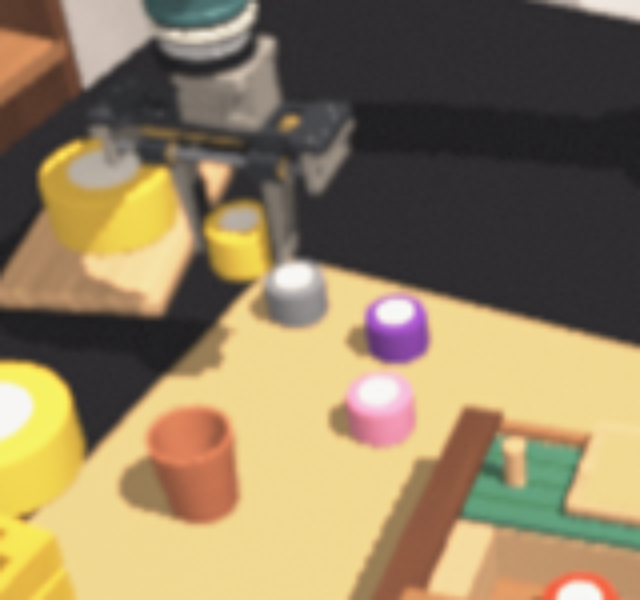

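The yellow cheese hangs between the fingers (zoom 238,240), and the width of 55.6 mm matches. Now over the well.

Run:
```python
from h import *
robot.movep(W(43,55,200),RO); print(st())
robot.servo_line(W(43,55,90),feed=150); robot.hold(0.15);print(st(),C(robot.observe()['tcp_pos']).round(1))
i=save('top','top3.png'); cv2.imwrite('pics/top3z.png',cv2.resize(i[125:255,170:355,::-1],None,fx=4.2,fy=4.2))
i=save('scene','scene3.png'); cv2.imwrite('pics/scene3z.png',cv2.resize(i[165:305,205:370,::-1],None,fx=4.2,fy=4.2))
```

```text
(7.175, array([611.6,  89.2, 199.8]), array([-0.1, -0.3, -1. ]), 0.603)
(8.2083, array([612.2,  91.2,  91.2]), array([-0.6,  0.4, -1.4]), 0.605) [43.8 55.  91.2]
```

View pics/scene3z.png

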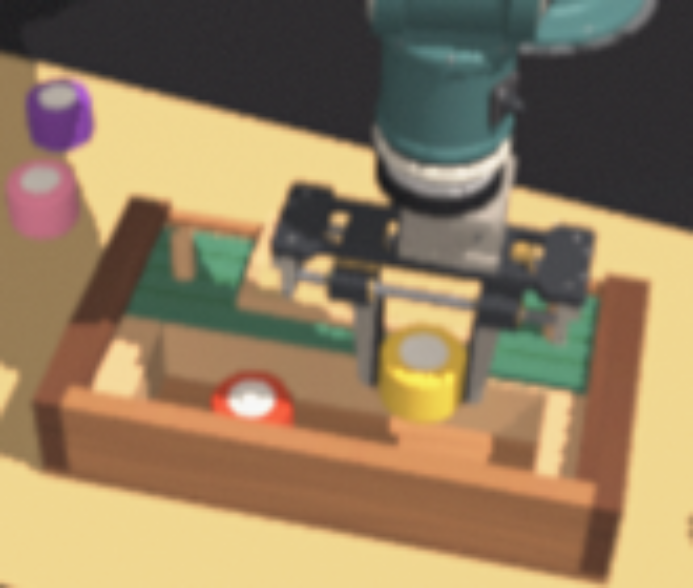

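View pics/top3z.png

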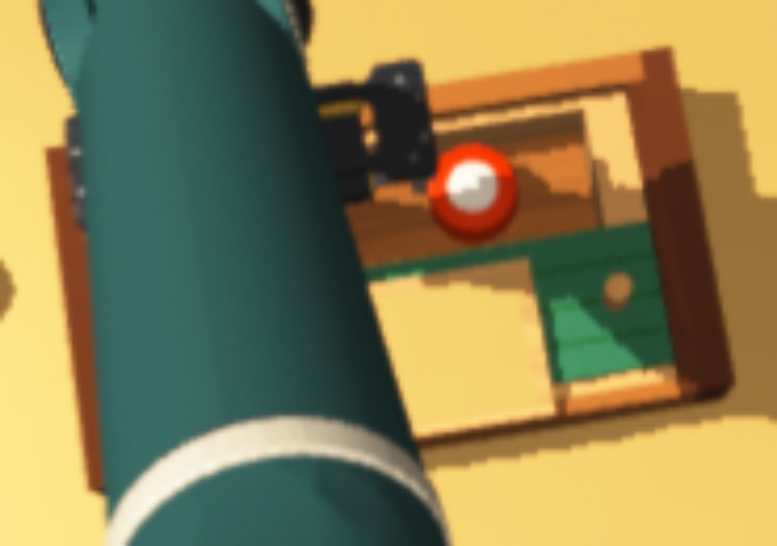

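The cheese is above the free left part of the well (zoom 422,385) and clear of the far wall. The red one stands at (252,405).

Run:
```python
from h import *
for z in (50,30,22,20):
    robot.servo_line(W(43,55,z),feed=90); print(st())
    f=robot.observe()['contact_force']
    if np.linalg.norm(f)>8: print('contact');break
```

```text
(8.9, array([611.2,  91.1,  49.5]), array([-0.3,  0.2, -2. ]), 0.604)
(9.275, array([610.7,  91. ,  29.2]), array([ 1.3,  0.4, -1.1]), 0.601)
(9.525, array([611. ,  91. ,  21.5]), array([ 0.2,  0.2, -1.3]), 0.602)
(9.775, array([611.4,  91.1,  20.1]), array([ 0.2, -0. , -0.2]), 0.6)
```

Run:
```python
from h import *
robot.servo_line(W(43,55,19),feed=40); print(st())
grip(0.85); print(st())
robot.servo_line(W(43,55,150),feed=180); print(st())
robot.movep(W(-72,-132,150),RO); print(st())
i=save('top','top4.png'); cv2.imwrite('pics/top4z.png',cv2.resize(i[125:255,170:355,::-1],None,fx=4.2,fy=4.2))
for d in viewer.pinpoint('cheese','top'): print(d['confidence'],C(towld('top',d['at'])).round(1))
i=save('scene','scene4.png'); cv2.imwrite('pics/scene4z.png',cv2.resize(i[165:305,205:370,::-1],None,fx=4.2,fy=4.2))
for d in viewer.pinpoint('cheese','scene'): print(d['confidence'],C(towld('scene',d['at'])).round(1))
```

```text
(10.025, array([611.6,  91.1,  19.1]), array([ 0.6,  0.8, -1.1]), 0.602)
(10.5417, array([611.4,  91.1,  19. ]), array([-0. , -0.1,  0.1]), 0.851)
(11.4167, array([610.5,  90.8, 149. ]), array([-0.8, -0.2, -0.5]), 0.851)
(12.3, array([ 526.1, -109.3,  149.8]), array([ 0.8, -0.1, -0.1]), 0.846)
0.94 [-2.715e+02 -4.131e+02  1.000e-01]
0.78 [42.9 56.2 13.3]
0.66 [-247.  -303.4    1. ]
0.49 [-1.431e+02 -2.829e+02  2.000e-01]
0.77 [-242.9 -303.     1.7]
0.72 [43.8 50.5  9. ]
0.7 [-270.  -409.7   -0.8]
0.49 [-1.417e+02 -2.808e+02 -2.000e-01]
```

View pics/scene4z.png

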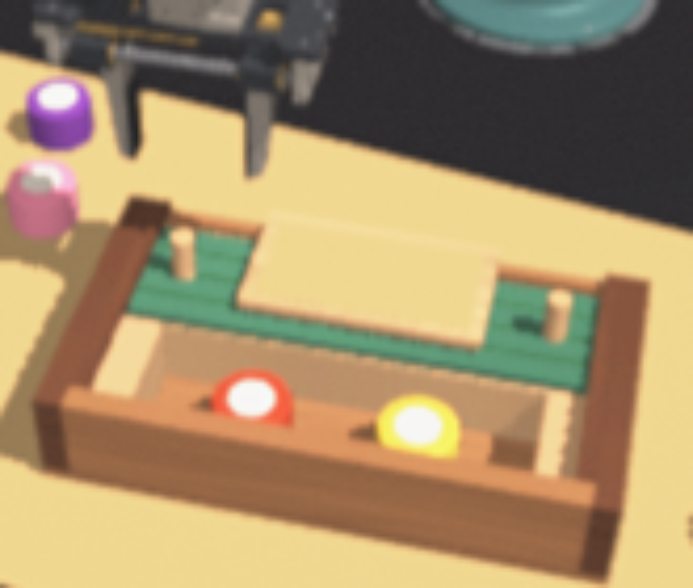

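View pics/top4z.png

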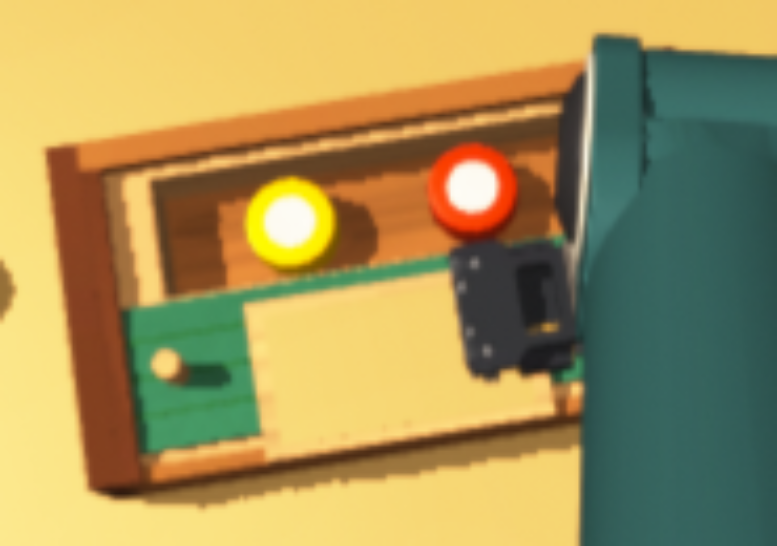

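The cheese stands flat in the well (top view zoom 290,222; the red one is at 472,188, untouched). Next the shutter, starting with the right peg.

```bash
cat >> h.py <<'E'
def cx():
    o=robot.observe(); c,s=np.cos(P[2]),np.sin(P[2]); f=o['contact_force']
    return C(o['tcp_pos']), -(c*f[0]+s*f[1]), (-s*f[0]+c*f[1]), f[2], o['t']
def push(side,x0,x1,fmax=10,step=3,z=80,back=4,y=132):
    """from above: go to x0 behind peg, descend, push to tcp x1, log, back off & rise"""
    y=side*y
    robot.servo_line(W(x0,y,z),feed=200)
    x=x0;log=[];why='target'
    while x<x1-1e-6:
        x=min(x+step,x1); robot.servo_line(W(x,y,z),feed=40)
        p,f,fy,fz,t=cx(); log.append((round(p[0],1),round(f,1)))
        if f>fmax: why='force';break
    print(side,why,p.round(1),'fy,fz',round(fy,1),round(fz,1),'t',round(t,2)); print(log)
    robot.servo_line(W(x-back,y,z),feed=80)
    return x
E
python3 - <<'E'
from h import *
grip(0.0,20)
push(-1,-72,-44,fmax=9)
print(st())
E
```

```text
-1 target [ -44.6 -131.9   79.9] fy,fz -0.1 1.3 t 16.68
[(np.float64(-67.8), np.float64(-0.0)), (np.float64(-65.6), np.float64(-1.2)), (np.float64(-62.8), np.float64(-0.2)), (np.float64(-59.8), np.float64(-0.1)), (np.float64(-56.9), np.float64(-0.2)), (np.float64(-53.8), np.float64(0.4)), (np.float64(-50.6), np.float64(-0.0)), (np.float64(-47.6), np.float64(-1.1)), (np.float64(-44.9), np.float64(1.7)), (np.float64(-44.6), np.float64(3.2))]
(16.925, array([ 549.6, -107.4,   80.2]), array([-0.2, -0.3,  0.2]), 0.007)
```

Run:
```python
from h import *
i=save('top','top5.png'); cv2.imwrite('pics/top5z.png',cv2.resize(i[125:255,170:355,::-1],None,fx=4.2,fy=4.2))
i=save('scene','scene5.png'); cv2.imwrite('pics/scene5z.png',cv2.resize(i[165:305,205:370,::-1],None,fx=4.2,fy=4.2))
for cam in('top','scene'):
  viewer.read_camera(cam)
  for n in('left_peg','right_peg'):
    for d in viewer.pinpoint(n,cam)[:2]: print(cam,n,round(d['confidence'],2),C(towld(cam,d['at'])).round(1))
```

```text
top left_peg 0.68 [-44.5 126.8  84.6]
scene left_peg 0.67 [-41.6 130.3  87.3]
scene right_peg 0.85 [ -27.3 -131.6   87.8]
```

View pics/scene5z.png

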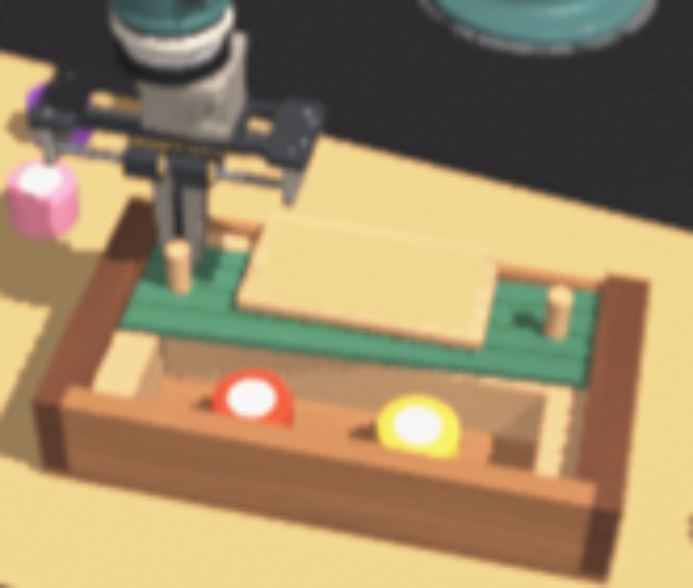

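The closed fingers sit behind the right peg (zoom 178,265), which the shutter has carried to about x = -27, so the offset from TCP to peg is about 18 mm. The left peg is still at about -42. Now I alternate.

```bash
cat >> h.py <<'E'
def cross(side,x,y=132,zup=100):
    p=C(robot.observe()['tcp_pos'])
    robot.servo_line(W(p[0],p[1],zup),feed=150)
    robot.servo_line(W(x,side*y,zup),feed=350)
E
python3 - <<'E'
from h import *
cross(1,-66); push(1,-66,-33,fmax=8)
cross(-1,-52); push(-1,-52,-20,fmax=8)
print(st())
E
```

```text
1 target [-32.6 132.   80. ] fy,fz 0.7 -0.5 t 21.52
[(np.float64(-62.2), np.float64(-0.2)), (np.float64(-59.6), np.float64(-1.3)), (np.float64(-56.7), np.float64(-1.0)), (np.float64(-53.7), np.float64(0.1)), (np.float64(-50.6), np.float64(-1.0)), (np.float64(-47.6), np.float64(0.9)), (np.float64(-44.6), np.float64(-0.1)), (np.float64(-41.6), np.float64(0.1)), (np.float64(-38.6), np.float64(0.3)), (np.float64(-35.7), np.float64(-0.2)), (np.float64(-32.6), np.float64(1.0))]
-1 target [ -20.  -132.1   80. ] fy,fz -1.1 0.3 t 25.96
[(np.float64(-48.2), np.float64(-0.1)), (np.float64(-45.6), np.float64(0.3)), (np.float64(-42.7), np.float64(0.5)), (np.float64(-39.6), np.float64(0.7)), (np.float64(-36.6), np.float64(-0.2)), (np.float64(-33.6), np.float64(-0.8)), (np.float64(-30.6), np.float64(0.3)), (np.float64(-27.6), np.float64(-0.2)), (np.float64(-24.6), np.float64(0.3)), (np.float64(-21.7), np.float64(0.7)), (np.float64(-20.0), np.float64(1.6))]
(26.2083, array([ 572.9, -103.7,   80.1]), array([-0.2, -0.6,  0.7]), 0.009)
```

```bash
cat >> h.py <<'E'
def look(k):
    i=save('top',f'top{k}.png'); a=cv2.resize(i[125:255,170:355,::-1],None,fx=3,fy=3)
    j=save('scene',f'scene{k}.png'); b=cv2.resize(j[165:305,205:370,::-1],None,fx=3,fy=3)[:390]
    for cam in('top','scene'):
      for n in('left_peg','right_peg'):
        for d in viewer.pinpoint(n,cam)[:1]: print(cam,n,round(d['confidence'],2),C(towld(cam,d['at'])).round(1))
    h=min(len(a),len(b)); m=np.hstack([a[:h],b[:h]]); cv2.imwrite(f'pics/v{k}.png',cv2.resize(m,(800,int(h*800/m.shape[1]))))
E
python3 - <<'E'
from h import *
look(6)
E
```

```text
top left_peg 0.73 [-18.6 132.8  81.7]
top right_peg 0.71 [ -25.3 -388.5   -2.1]
scene left_peg 0.64 [-18.6 135.   87.8]
scene right_peg 0.91 [  -1.4 -132.7   89.1]
```

View pics/v6.png

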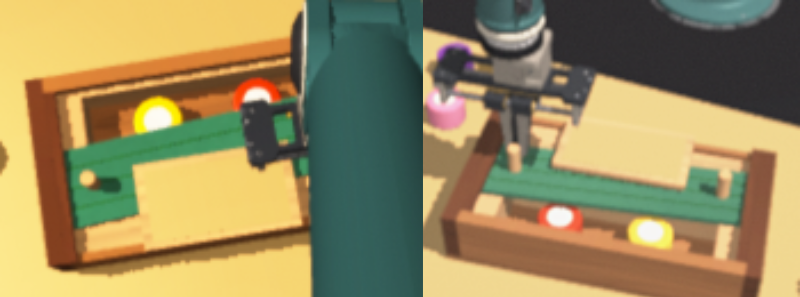

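The shutter is advancing: right peg at about -1, left at about -18, with no jam. I'll continue with similar alternate strokes.

Run:
```python
from h import *
cross(1,-45); push(1,-45,-8,fmax=8,step=4)
cross(-1,-28); push(-1,-28,4,fmax=8,step=4)
look(7)
```

```text
1 target [ -8.1 132.   80. ] fy,fz -0.1 0.0 t 30.45
[(np.float64(-40.1), np.float64(-1.0)), (np.float64(-36.6), np.float64(0.6)), (np.float64(-32.6), np.float64(-0.2)), (np.float64(-28.6), np.float64(0.1)), (np.float64(-24.5), np.float64(0.3)), (np.float64(-20.5), np.float64(0.3)), (np.float64(-16.5), np.float64(0.6)), (np.float64(-12.5), np.float64(-0.6)), (np.float64(-8.5), np.float64(-0.5)), (np.float64(-8.1), np.float64(2.3))]
-1 target [   4.5 -132.    80. ] fy,fz 0.6 0.2 t 34.14
[(np.float64(-23.1), np.float64(-0.2)), (np.float64(-19.5), np.float64(-1.5)), (np.float64(-15.6), np.float64(-0.0)), (np.float64(-11.5), np.float64(-0.3)), (np.float64(-7.5), np.float64(-0.6)), (np.float64(-3.5), np.float64(0.5)), (np.float64(0.5), np.float64(-0.8)), (np.float64(4.5), np.float64(0.1))]
top left_peg 0.69 [  4.8 131.1  85.4]
scene left_peg 0.77 [  6.7 135.   86.6]
scene right_peg 0.82 [  23.1 -131.9   85.2]
```

View pics/v7.png

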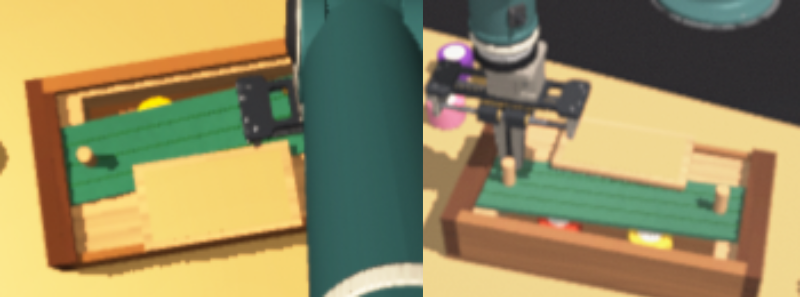

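Left is at about +6 and right at about +23, with forces under 3 N. Next come the final strokes, with fine steps near the wall.

```bash
cat >> h.py <<'E'
def home(side,x0,x1,xend,fmax=9,z=80):
    y=side*132
    robot.servo_line(W(x0,y,z),feed=200); x=x0; log=[]; why='end'
    while x<xend-1e-6:
        x=min(x+(4 if x<x1 else 1),xend); robot.servo_line(W(x,y,z),feed=40 if x<=x1 else 20)
        p,f,fy,fz,t=cx(); log.append((float(round(p[0],1)),float(round(f,1))))
        if f>fmax: why='force';break
    print(side,why,'cmd',x,'t',round(t,2),log)
    robot.servo_line(W(x-5,y,z),feed=80)
E
python3 - <<'E'
from h import *
cross(1,-18); push(1,-18,16,fmax=8,step=4)
cross(-1,-2); home(-1,-2,18,27)
print(st())
E
```

```text
1 target [ 16.  132.2  80. ] fy,fz 0.5 -0.4 t 38.38
[(np.float64(-13.1), np.float64(-0.7)), (np.float64(-9.6), np.float64(0.6)), (np.float64(-5.6), np.float64(-0.4)), (np.float64(-1.5), np.float64(-1.0)), (np.float64(2.5), np.float64(-0.2)), (np.float64(6.5), np.float64(0.4)), (np.float64(10.5), np.float64(0.4)), (np.float64(14.5), np.float64(0.1)), (np.float64(16.0), np.float64(0.9))]
-1 end cmd 27 t 43.58 [(2.9, 0.2), (6.5, -0.9), (10.4, -0.2), (14.5, -0.5), (18.5, 0.7), (18.9, 0.5), (19.9, 1.9), (21.1, 1.1), (22.2, 0.4), (23.1, 2.0), (24.2, 1.3), (25.1, 1.4), (25.3, 5.2), (25.4, 7.3)]
(43.825, array([619.2, -96.8,  80.3]), array([-0.9,  0.4, -0.1]), 0.005)
```

Run:
```python
from h import *
cross(1,2); home(1,2,18,29)
cross(-1,14); home(-1,14,20,29)
p=C(robot.observe()['tcp_pos'])
robot.servo_line(W(p[0]-5,p[1],170),feed=250)
robot.movep(W(-150,-60,300),RO)
look(8); print(st())
```

```text
1 force cmd 29 t 49.02 [(6.9, -0.9), (10.4, -0.4), (14.2, -1.0), (18.2, 0.2), (18.7, 1.9), (20.0, 2.4), (21.2, 0.3), (22.2, 0.8), (23.1, 0.3), (24.1, 1.4), (25.1, 1.3), (26.0, 1.2), (26.1, 5.6), (26.1, 7.8), (26.1, 9.8)]
-1 end cmd 29 t 53.06 [(18.9, -1.0), (22.1, -1.2), (23.0, -0.4), (24.1, 0.6), (24.8, 1.3), (25.7, 1.9), (26.5, 2.7), (26.6, 7.3), (26.6, 8.6)]
top left_peg 0.89 [ 45.1 132.2  82.2]
top right_peg 0.65 [  48.5 -131.5   89. ]
scene left_peg 0.7 [ 47.5 132.3  85. ]
scene right_peg 0.95 [  44.8 -131.5   86.9]
(55.0167, array([437.9, -51.4, 299.2]), array([ 0.2,  0.5, -1.2]), 0.004)
```

View pics/v8.png

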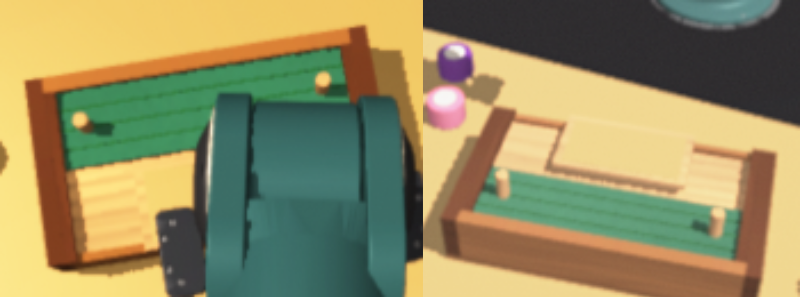

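Run:
```python
from h import *
i=cv2.imread('pics/top8.png')[135:215,180:350]; cv2.imwrite('pics/t8z.png',cv2.resize(i,None,fx=4.7,fy=4.7,interpolation=cv2.INTER_CUBIC))
# peg tops expected at shut
im=cv2.imread('pics/top8.png')
for s in(1,-1):
  for x in (39,43): print(s,x,((proj('top',W(x,132*s,106))-[180,135])*4.7).round(1))
```

```text
1 39 [115.3 203.8]
1 43 [114.3 196.4]
-1 39 [617.  122.3]
-1 43 [615.7 114.9]
```

View pics/t8z.png

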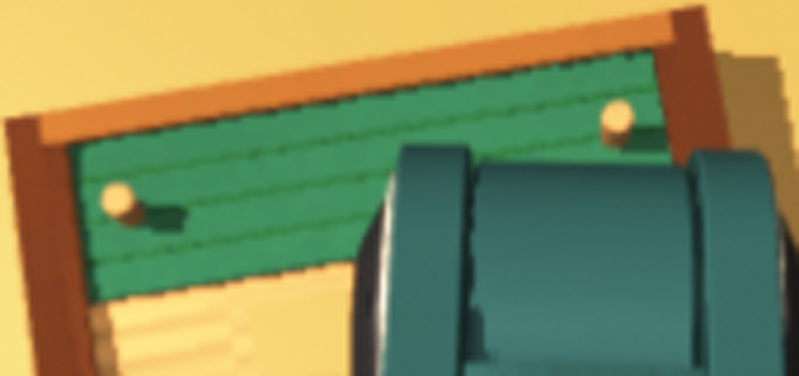

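The far edge of the shutter lies along the far wall with no visible gap. The peg tops are at zoom (118,200) and (617,118), close to the spots predicted for a peg at x = 43. The robot is clear, so I hand the job in.

Run:
```python
from h import *
robot.job_done(); print(st())
```

```text
the job is handed in; nothing more can be done
the job is handed in; nothing more can be done
```

The yellow cheese is in the well beside the red one and released, and the shutter is closed. I handed the job in at about 55 s of the 72 s allowed, with no verdict reported.

- **Cheese:** I lowered it to the well floor at about x 43, y 55 mm (case frame). Before the shutter covered it, both cameras put it at x 43–44, y 51–56 mm, and the pictures showed it standing upright. Its measured height was 9 mm in one view and 13 mm in the other, against 10 mm for the floor; each is only good to about 4 mm.
- **Shutter:** I pushed the right and left pegs by turns, four strokes on each. Readings stayed under 4 N while it slid and reached at most 9.8 N when it was pressed against the far wall. It never jammed.
- **Closed position:** Each peg stopped firmly at a position that works out to about x 44 mm. The final top picture shows no gap along the far wall.
- **What disagreed:** The networks put the closed pegs at x 45–48 mm, a little beyond the true stop at 43, so they read high. In the top picture the pegs looked nearer 41–43 mm. I did not touch the left peg again after the last push on the right one, which moved the right end about 1 mm.
- **Bystanders:** I did not measure the red cheese, the jars or the cup again at the end. The red cheese looked unmoved when I placed the yellow one, and no contact readings suggested the arm touched any of them.

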